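# Lock the tube rack with the flat driver

## Task

The tube rack has two slotted clamp screws, and one of them is still open, its clamp finger turned aside. Take the flat-bladed driver (the one with the flat paddle handle) from the stand, set its blade down into the slot of the open screw and turn it clockwise, seen from above, in one go and with the blade kept down in the slot, until it stops and the finger lies over the rack; leave the other clamp shut. Then put the driver back upright in the hole of the stand that it came from and let go.

Things in the scene. Friction and masses are not known exactly. Their poses are not given: they have to be found in the camera images.
- driver: Flat driver, 133 mm, 150 g. Origin: mid blade tip; z up to handle, x along blade width. Upward: blade 24 x 4 mm (x, y) to z 22; shank d 10 to z 58; guard disc d 58, z 58-63; flat grey handle 46 x 16 mm (x, y), z 63-133, grip at z 103 across y. Hangs by the guard, tip 20 mm above table, in one of two 40 mm square holes 120 mm apart in a plate, top 78 mm up. Other: nut driver, round handle, as tall.
- slot (a point): Middle of the slot's floor in the open clamp's brass screw head, 56 mm above the table; x along slot and clamp finger, z up. Head 44 mm across, top 10 mm above this point. Slot runs right across, 8 mm wide for the lower 5 mm, sloping out to 18 mm at the top. Both screws stand on posts on the robot's side of the rack (46 mm high), 84 mm apart; which one is open varies.
- open_clamp (a joint): Turn of the open screw with its finger (steel, 42 mm long, 12 wide, under the head), rad: 0 open, finger beside the rack; grows clockwise seen from above to a stop at 1.22, finger square over the rack's edge. Starts at 0 to 0.12. Friction 0.06 N m; stays where left. Blade play in the slot is up to 10 degrees each way, so the driver must turn that much further.
- shut_clamp (a joint): Turn of the other, like clamp, already shut with its finger over the rack's edge, rad, same sense: starts at 1.15 to 1.22 (its stop) and is to stay there.
Mind the look-alikes: they are no part of the job. What is shaped like the part that bears slot but blue or green is not meant.

How it is judged:
By the outcome, as a careful person would: the job done as asked, in the order asked, and still so for the second after the job is handed in, with the robot touching nothing.
It also fails if it takes over 61 s, if anything falls off the work surface, if the arm or the gripper's body presses on something with over 40 N, if the wrist force passes 120 N, or if a joint passes its speed limit or range.

## Robot

A 7-joint arm with a two-finger parallel gripper is mounted at the origin on the work surface. World frame = base frame: x ahead of the robot, y to its left, z up, the work surface at z = 0. Lengths are in m, angles in rad, forces in N, time in s.
With the tool pointing down it reaches from about 0.425 to 0.825 m from the base axis. Payload 3.6 kg.
Tool frame: the origin (TCP) lies midway between the tips of the shut fingers; the grasp point (between the pads) lies 19 mm behind it; x points along the fingers, z is the direction in which the jaws open and shut, and the axes are right-handed (so a half turn about x gives the same grasp; the last joint's range is limited). The gripper opens to 93 mm and grips with 3 to 60 N. Pads are 15 mm wide; open, the fingers measure 128 mm over their backs; the gripper's body (75 mm by 188 mm) begins 65 mm behind the grasp point.
Start: joints at [-1.179, 0.615, -0.013, 1.423, 0.008, 1.103, -0.04], TCP at [0.264, 0.594, 0.219] pointing down, gripper open.
Joint ranges: [-3.12, 3.12], [-0.3, 2.06], [-1.34, 1.32], [0.26, 2.42], [-1.36, 4.5], [0.01, 1.98], [-2.84, 2.84]. Speed limits (rad/s): [2.79, 2.79, 3.14, 3.14, 3.14, 3.14, 3.14].

## Interface

Orientations are given as a unit quaternion [w, x, y, z].
In Python, from cell import monitor, capture, camera_params, arm gives the robot as it stands.
- The arm moves only by the shell command python3 -m crank 'ROWS'. ROWS is JSON, a list of rows, each an object with "rot": the turn, a rotation vector about the tool's x, y, z in rad, a list of three; "xyz": the shift along the tool's x, y, z in cm, a list of three; "jaw": the opening, from 0 (shut) to 1 (fully open). In form: [{"rot": [wx, wy, wz], "xyz": [dx, dy, dz], "jaw": jaw}, ...]. A call has 1 to 12 rows; each row shifts and turns the commanded pose from where the row before left it, along the tool's axes as they then stand; what a row does not reach is not made up. A row lasts 1/10 s, in which the tool goes at most 50 mm and 8.59 degrees, less where a joint would pass 70% of its speed; a pose out of reach is approached as far as the arm can. A call with a gripper value outside its range is refused whole. The fingers move at their own pace and stop on an object; the grip force is fixed at half the most. Time passes only in rows, so rows that do not move let the fingers close. It gives the time, the measured TCP pose, the force and the opening at its end, in the units of the state.
- monitor.read_state(): the state, without advancing time (a new reading comes with each control period).
- capture(name): name is "side" or "top" or "wrist"; returns (picture, depth): 384x512x3 uint8, blue, green, red; 384x512 float32, m along the optical axis (not along the pixel's ray), 0 where there is no reading.
- camera_params(name): a dict with "vfov" (degrees; the focal length in pixels is half the picture's height over the tangent of half this angle, whatever the lens; pixels are square), "cx", "cy" (the principal point, pixels), "T" (4x4, takes a point from camera to world coordinates). Camera axes: x right, y up, looking along -z (the intrinsics and any distortion apply to the point x, -y, -z); pixel columns grow to the right and rows downward; lengths in m; the calibration is good to about 2 mm. The wrist camera is an equidistant fisheye: a pixel r from the principal point sees the ray r / f radians off the axis. A picture is of the moment at which its call begins: read the wrist's pose just before it. camera_params takes no time and is no camera call; for the wrist camera it gives the pose at the moment of the call.
- arm.sign_off(): hands the job in, once; it reports no verdict.
The state is a dict: "t": time; "joint_positions": joint angles; "qd": joint speeds; "joint_torque": joint torques, N m; "tool_pos": TCP position; "tcp_rot": TCP orientation; "wrist_force": force on the tool from outside, world axes, zero at the start; "moment": the same for the moment, N m; "width": finger opening in m.
Only numpy, scipy, OpenCV 4.12 (cv2) and the standard library are available. Lean on these libraries where they do the work, as an engineer would, in place of code of your own. Each camera call takes 0.05 s, during which the arm holds its last target. There are 200 camera calls.

## Working session

There is one attempt and no reset: what is moved stays moved. The work goes in short steps, Python scripts to look and compute and a shell command to move; the robot and the scene stay as the last step left them, time stands still between calls to the robot, and variables do not carry over. Pictures are saved under pics/ and viewed, on a budget of 10 in all, crops included, one or two more only if the job needs it, and the job is handed in when it is done.

```bash
ls; mkdir -p pics; python3 - <<'E'
from cell import monitor, capture, camera_params
import cv2,numpy as np
print(monitor.read_state())
for n in("top","side"):
    p=camera_params(n);print(n,p)
    a,d=capture(n);cv2.imwrite(f"pics/{n}0.png",a);np.savez(f"{n}0.npz",a=a,d=d,T=p["T"],v=p["vfov"],c=[p["cx"],p["cy"]])
E
```

```text
pics
{'t': 0.0, 'joint_positions': array([-1.17951079,  0.61589272, -0.01264279,  1.42488138,  0.00809692,
        1.10339706, -0.04042814]), 'qd': array([-4.51167138e-04, -1.25202251e-03,  6.53115727e-04, -2.36532209e-03,
       -1.45136067e-05,  8.54344631e-04, -2.09575490e-04]), 'joint_torque': array([-1.66479454e-04, -4.58935511e+01,  2.08876161e-01, -1.65742511e+01,
       -6.10718597e-02,  2.05148582e-02,  2.29170755e-04]), 'tool_pos': array([0.2633877, 0.5933841, 0.2175041]), 'tcp_rot': array([ 0.59206123, -0.38595181,  0.59355329,  0.38496648]), 'wrist_force': array([ 0.67052151,  0.11138231, -0.18915497]), 'moment': array([-0.07493606, -0.03098297, -0.01367478]), 'width': 0.09308610052280507}
top {'vfov': 44.97943819403146, 'cx': 254.73533825298148, 'cy': 191.6564690441532, 'T': array([[ 1.64748949e-02,  9.88531228e-01, -1.50115252e-01,
         3.42182729e-01],
       [-9.99864137e-01,  1.63685070e-02, -1.94434767e-03,
        -1.26516198e-02],
       [ 5.35114170e-04,  1.50126890e-01,  9.88666592e-01,
         1.13105796e+00],
       [ 0.00000000e+00,  0.00000000e+00,  0.00000000e+00,
         1.00000000e+00]])}
side {'vfov': 54.21079354151907, 'cx': 257.74724844449065, 'cy': 192.31795659611566, 'T': array([[-0.64917055,  0.53831013, -0.53740097,  0.1104901 ],
       [-0.7603989 , -0.4413799 ,  0.47642135,  0.36340244],
       [ 0.01926445,  0.71791781,  0.69586126,  0.5986013 ],
       [ 0.        ,  0.        ,  0.        ,  1.        ]])}
```

View pics/top0.png

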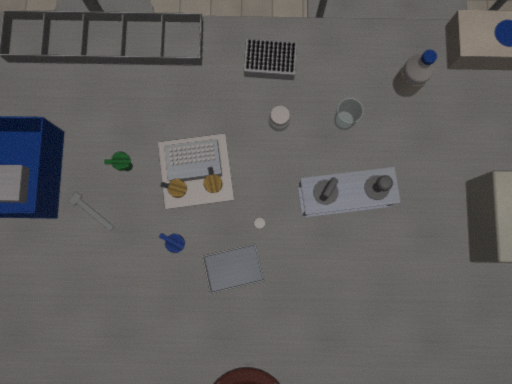

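View pics/side0.png

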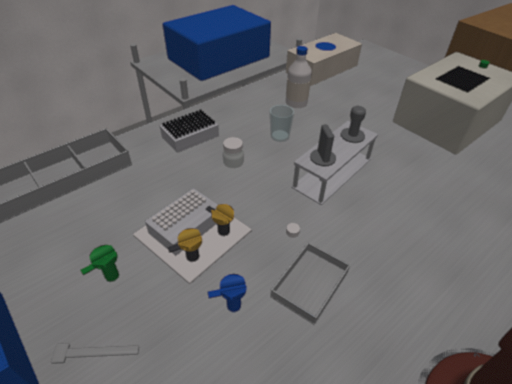

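The top view shows the flat driver at about (329,188) and the nut driver at (382,184). The open brass screw is at (177,188) with its finger pointing left, and the shut one is at (213,183). The blue and green screws are decoys. The side view agrees.

```bash
cat > h.py <<'E'
import numpy as np,cv2
from cell import monitor,capture,camera_params
from scipy.spatial.transform import Rotation as R
def rays(p,uv,fish=False):
    uv=np.atleast_2d(uv).astype(float); f=192/np.tan(np.radians(p["vfov"])/2)
    d=(uv-[p["cx"],p["cy"]])/f
    if fish:
        r=np.linalg.norm(d,axis=1,keepdims=True)+1e-12; d=np.hstack([d/r*np.sin(r),np.cos(r)])
    else: d=np.hstack([d,np.ones((len(d),1))])
    d=d*[1,-1,-1]
    T=np.array(p["T"]); return T[:3,3],d@T[:3,:3].T
def onplane(p,uv,z,fish=False):
    o,d=rays(p,uv,fish); return o+d*((z-o[2])/d[:,2])[:,None]
def cloud(p,dep,fish=False):
    v,u=np.mgrid[:384,:512]; o,d=rays(p,np.c_[u.ravel(),v.ravel()],fish)
    T=np.array(p["T"]); fwd=-T[:3,2]; s=dep.ravel()/(d@fwd)
    return (o+d*s[:,None]).reshape(384,512,3)
def axis(pts):
    r=cv2.minAreaRect(pts[:,:2].astype(np.float32)); return r
def tool():
    s=monitor.read_state(); q=s["tcp_rot"]; return s,R.from_quat([q[1],q[2],q[3],q[0]])
E
python3 - <<'E'
from h import *
for n in("top","side"):
    L=np.load(n+"0.npz"); p=camera_params(n); C=cloud(p,L["d"]); a=L["a"]
    hsv=cv2.cvtColor(a,cv2.COLOR_BGR2HSV)
    print(n,"table z",np.median(C[...,2]))
    br=((hsv[...,0]>12)&(hsv[...,0]<28)&(hsv[...,1]>120)).astype(np.uint8)
    k,lab,st,ce=cv2.connectedComponentsWithStats(br)
    for i in range(1,k):
        if st[i,4]>40:
            P=C[lab==i]; P=P[P[:,2]>.05]; 
            if len(P): print("brass",ce[i],st[i,4],P.mean(0),P.min(0),P.max(0))
    x0,y0,x1,y1=(290,150,410,225) if n=="top" else (285,90,385,200)
    M=np.zeros((384,512),bool);M[y0:y1,x0:x1]=1
    for lo,hi in((.146,.165),(.09,.165),(.07,.082)):
        m=(M&(C[...,2]>lo)&(C[...,2]<hi)).astype(np.uint8)
        k,lab,st,ce=cv2.connectedComponentsWithStats(m)
        for i in range(1,k):
            if st[i,4]>15:
                P=C[lab==i]; print(lo,ce[i].round(),st[i,4],P.mean(0).round(4),axis(P))
L=np.load("top0.npz")["a"]
A=cv2.resize(L[130:220,150:250],None,fx=4,fy=4,interpolation=2);B=cv2.resize(L[130:220,310:410],None,fx=4,fy=4,interpolation=2)
cv2.imwrite("pics/crop1.png",np.hstack([A,B]))
E
```

```text
top table z 3.264088542365151e-05
brass [212.51882845 182.92887029] 239 [0.52261978 0.08797654 0.06703902] [ 0.34218273 -0.01265162  0.05003381] [0.54340874 0.10812101 1.13105796]
brass [176.94605809 187.85892116] 241 [0.50898626 0.1695442  0.07149525] [ 0.34218273 -0.01265162  0.05129666] [0.52906432 0.19143372 1.13105796]
0.146 [385. 182.] 178 [ 0.5166 -0.2889  0.1512] ((0.5170786380767822, -0.2896408438682556), (0.030857199802994728, 0.031896546483039856), 4.762268543243408)
0.146 [330. 187.] 154 [ 0.5038 -0.1714  0.1516] ((0.5040632486343384, -0.17174260318279266), (0.015878764912486076, 0.04494291543960571), 61.062217712402344)
0.09 [383. 183.] 248 [ 0.515  -0.2866  0.143 ] ((0.5164576768875122, -0.28943198919296265), (0.03209415450692177, 0.032451458275318146), 5.440530300140381)
0.09 [328. 189.] 216 [ 0.5013 -0.1687  0.1418] ((0.5040166974067688, -0.17155513167381287), (0.01616116799414158, 0.04517966881394386), 61.212615966796875)
0.07 [348. 191.] 2692 [ 0.5074 -0.2259  0.0774] ((0.5099812746047974, -0.22937606275081635), (0.08552893996238708, 0.22159443795681), 7.94121026992
[... 711 characters left out ...]
512486457825), (0.014348992146551609, 0.04838656634092331), 60.96070098876953)
0.09 [356. 119.] 353 [ 0.5117 -0.2832  0.1308] ((0.514839768409729, -0.28780412673950195), (0.031115729361772537, 0.029750870540738106), 70.41883850097656)
0.09 [325. 142.] 439 [ 0.4983 -0.1653  0.1285] ((0.5041000843048096, -0.1711777299642563), (0.016022920608520508, 0.04953956976532936), 61.993316650390625)
0.07 [289. 113.] 73 [ 0.6864 -0.246   0.0772] ((0.6869916319847107, -0.2472175657749176), (0.020396068692207336, 0.06076950952410698), 46.65325927734375)
0.07 [335. 154.] 1537 [ 0.4968 -0.2105  0.0785] ((0.5092597603797913, -0.2303011268377304), (0.08682683110237122, 0.22400663793087006), 7.9160847663879395)
```

View pics/crop1.png

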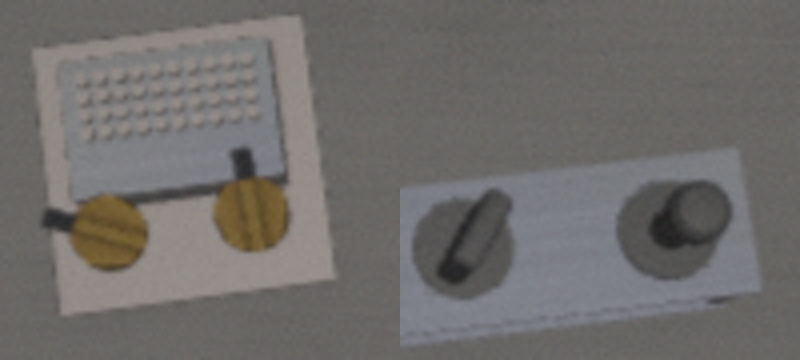

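The crop shows the open finger pointing left with its slot running along (75,220) to (145,245). The paddle handle is tilted toward the upper right. Both measurements match the given heights and spacing.

```bash
cat >> h.py <<'E'
def delta(target,yaw):
    """after turning about tool x so tool z points to yaw (deg, world), the tool-axis shift in cm"""
    s,r=tool(); M=r.as_matrix(); y0=np.degrees(np.arctan2(M[1,2],M[0,2]))
    d=(y0-yaw+180)%360-180    # + about tool x (down) = clockwise
    print("yaw",y0.round(2),"x-axis",M[:,0].round(4),"pos",s["tool_pos"].round(4),"F",s["wrist_force"].round(1),"w",round(s["width"],4),"t",s["t"],"q7",s["joint_positions"][6].round(3))
    r2=r*R.from_rotvec([np.radians(d),0,0])
    print("turn rad",np.radians(d).round(4),"then shift cm",(r2.inv().apply(np.array(target)-s["tool_pos"])*100).round(2))
    return d
E
python3 - <<'E'
from h import *
for y in(61,-119): delta([.504,-.1718,.23],y)
E
```

```text
yaw 66.07 x-axis [-9.0e-04 -2.1e-03 -1.0e+00] pos [0.2634 0.5935 0.2176] F [-0.   0.7 -0.4] w 0.093 t 0.1 q7 -0.04
turn rad 0.0884 then shift cm [ -1.1  -58.14 -55.27]
yaw 66.07 x-axis [-9.0e-04 -2.1e-03 -1.0e+00] pos [0.2634 0.5935 0.2176] F [-0.   0.7 -0.4] w 0.093 t 0.1 q7 -0.04
turn rad -3.0532 then shift cm [-1.1  58.14 55.27]
```

```bash
python3 -m crank '[{"rot":[0.0884,0,0],"xyz":[-2,0,0],"jaw":1},{"rot":[0,0,0],"xyz":[0,-3.42,-3.25],"jaw":1},{"rot":[0,0,0],"xyz":[0,-3.42,-3.25],"jaw":1},{"rot":[0,0,0],"xyz":[0,-3.42,-3.25],"jaw":1},{"rot":[0,0,0],"xyz":[0,-3.42,-3.25],"jaw":1},{"rot":[0,0,0],"xyz":[0,-3.42,-3.25],"jaw":1},{"rot":[0,0,0],"xyz":[0,-3.42,-3.25],"jaw":1},{"rot":[0,0,0],"xyz":[0,-3.42,-3.25],"jaw":1},{"rot":[0,0,0],"xyz":[0,-3.42,-3.25],"jaw":1},{"rot":[0,0,0],"xyz":[0,-3.42,-3.25],"jaw":1},{"rot":[0,0,0],"xyz":[0,-3.42,-3.25],"jaw":1},{"rot":[0,0,0],"xyz":[0,-3.42,-3.25],"jaw":1}]'
python3 - <<'E'
from h import *
delta([.504,-.1718,.23],61)
E
```

```text
t: 1.3
tool_pos: [0.4194, 0.0972, 0.2386]
tcp_rot: [0.609, -0.359, 0.609, 0.359]
wrist_force: [0.8, -0.5, -0.2]
width: 0.0927
yaw 61.01 x-axis [-1.e-04  1.e-04 -1.e+00] pos [0.4194 0.0972 0.2386] F [ 0.8 -0.5 -0.2] w 0.0927 t 1.3 q7 0.84
turn rad 0.0002 then shift cm [  0.86 -20.44 -19.42]
```

```bash
python3 -m crank '[{"rot":[0,0,0],"xyz":[0,-3.41,-3.24],"jaw":1},{"rot":[0,0,0],"xyz":[0,-3.41,-3.24],"jaw":1},{"rot":[0,0,0],"xyz":[0,-3.41,-3.24],"jaw":1},{"rot":[0,0,0],"xyz":[0,-3.41,-3.24],"jaw":1},{"rot":[0,0,0],"xyz":[0,-3.41,-3.24],"jaw":1},{"rot":[0,0,0],"xyz":[0.8,-3.39,-3.22],"jaw":1},{"rot":[0,0,0],"xyz":[0,0,0],"jaw":1},{"rot":[0,0,0],"xyz":[0,0,0],"jaw":1}]'
python3 - <<'E'
from h import *
delta([.504,-.1718,.104],61)
p=camera_params("wrist");a,d=capture("wrist");cv2.imwrite("pics/w1.png",a)
C=cloud(p,d,True)
Z=C[...,2]
for lo,hi in((.146,.16),(.073,.083)):
    m=((Z>lo)&(Z<hi)&(abs(C[...,0]-.51)<.08)&(abs(C[...,1]+.22)<.13)).astype(np.uint8)
    k,lab,st,ce=cv2.connectedComponentsWithStats(m)
    for i in range(1,k):
        if st[i,4]>100: P=C[lab==i];print(lo,ce[i].round(),st[i,4],P.mean(0).round(4),axis(P))
E
```

```text
t: 2.1
tool_pos: [0.5034, -0.1707, 0.2298]
tcp_rot: [0.609, -0.357, 0.61, 0.359]
wrist_force: [-0.1, 0.5, 1.1]
width: 0.0931
yaw 60.84 x-axis [-2.1e-03  6.0e-04 -1.0e+00] pos [ 0.5034 -0.1707  0.2298] F [-0.1  0.5  1.1] w 0.0931 t 2.1 q7 1.467
turn rad -0.0028 then shift cm [12.58 -0.13 -0.06]
0.146 [250. 194.] 879 [ 0.5015 -0.1733  0.1517] ((0.5021935701370239, -0.17391301691532135), (0.015073920600116253, 0.044016752392053604), 61.10942077636719)
0.073 [221. 190.] 10067 [ 0.5025 -0.2129  0.0781] ((0.5082765817642212, -0.23211076855659485), (0.08639752864837646, 0.22117535769939423), 7.791245460510254)
```

View pics/w1.png

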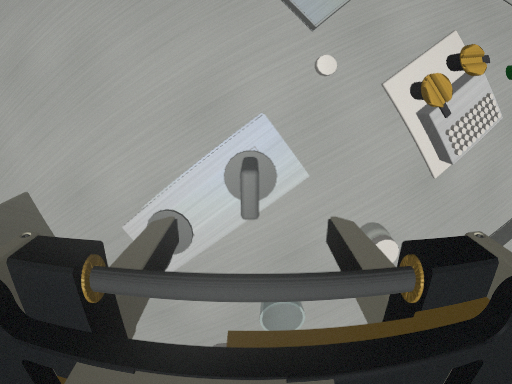

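The wrist view shows the handle midway between the fingers at (250,188), with the jaw direction across its flats. The handle measures within 2 mm of the earlier estimate, so I'm descending to grasp it.

```bash
python3 -m crank '[{"rot":[0,0,0],"xyz":[0.5,-0.1,-0.17],"jaw":1},{"rot":[0,0,0],"xyz":[2,0,0],"jaw":1},{"rot":[0,0,0],"xyz":[2,0,0],"jaw":1},{"rot":[0,0,0],"xyz":[2,0,0],"jaw":1},{"rot":[0,0,0],"xyz":[2,0,0],"jaw":1},{"rot":[0,0,0],"xyz":[2,0,0],"jaw":1},{"rot":[0,0,0],"xyz":[1.5,0,0],"jaw":1},{"rot":[0,0,0],"xyz":[0.6,0,0],"jaw":1},{"rot":[0,0,0],"xyz":[0,0,0],"jaw":1},{"rot":[0,0,0],"xyz":[0,0,0],"jaw":1}]'
python3 -m crank '[{"rot":[0,0,0],"xyz":[0,0,0],"jaw":0},{"rot":[0,0,0],"xyz":[0,0,0],"jaw":0},{"rot":[0,0,0],"xyz":[0,0,0],"jaw":0},{"rot":[0,0,0],"xyz":[0,0,0],"jaw":0},{"rot":[0,0,0],"xyz":[0,0,0],"jaw":0},{"rot":[0,0,0],"xyz":[0,0,0],"jaw":0},{"rot":[0,0,0],"xyz":[0,0,0],"jaw":0},{"rot":[0,0,0],"xyz":[0,0,0],"jaw":0},{"rot":[0,0,0],"xyz":[0,0,0],"jaw":0},{"rot":[0,0,0],"xyz":[0,0,0],"jaw":0}]'
```

```text
t: 3.15
tool_pos: [0.5046, -0.1715, 0.1053]
tcp_rot: [0.609, -0.359, 0.609, 0.359]
wrist_force: [0.5, 1.0, -0.0]
width: 0.0926
t: 4.15
tool_pos: [0.504, -0.172, 0.1046]
tcp_rot: [0.609, -0.359, 0.609, 0.359]
wrist_force: [-0.4, -1.1, -0.7]
width: 0.0176
```

```bash
python3 -m crank '[{"rot":[0,0,0],"xyz":[-0.5,0,0],"jaw":0},{"rot":[0,0,0],"xyz":[-1,0,0],"jaw":0},{"rot":[0,0,0],"xyz":[-1.5,0,0],"jaw":0},{"rot":[0,0,0],"xyz":[-2,0,0],"jaw":0},{"rot":[0,0,0],"xyz":[-2,0,0],"jaw":0},{"rot":[0,0,0],"xyz":[-2,0,0],"jaw":0},{"rot":[0,0,0],"xyz":[-2,0,0],"jaw":0},{"rot":[0,0,0],"xyz":[-1,0,0],"jaw":0},{"rot":[0,0,0],"xyz":[0,0,0],"jaw":0}]'
python3 - <<'E'
from h import *
# slot from top image: dark pixels within open head, plane z=.066
L=np.load("top0.npz");p=camera_params("top");a=L["a"];hsv=cv2.cvtColor(a,cv2.COLOR_BGR2HSV)
ps=camera_params("side");Ls=np.load("side0.npz")["a"]
def heads(p,a,cs,r):
    hsv=cv2.cvtColor(a,cv2.COLOR_BGR2HSV)
    br=((hsv[...,0]>10)&(hsv[...,0]<30)&(hsv[...,1]>110)).astype(np.uint8)
    for c in cs:
        m=np.zeros_like(br);cv2.circle(m,c,r,1,-1);m&=br
        cn=max(cv2.findContours(m,0,1)[0],key=cv2.contourArea)
        P=onplane(p,cv2.convexHull(cn)[:,0],.064); print(c,cv2.minEnclosingCircle(P[:,:2].astype(np.float32)),P[:,:2].mean(0), cv2.fitEllipse(P[:,:2].astype(np.float32)))
heads(p,a,[(177,188),(213,183)],14);heads(ps,Ls,[(189,240),(222,214)],17)
a,d=capture("side");cv2.imwrite("pics/s1.png",cv2.resize(a[40:240,220:420],None,fx=3,fy=3))
delta([.504,-.172,.2146],-18)
E
```

```text
t: 5.05
tool_pos: [0.5049, -0.1723, 0.2264]
tcp_rot: [0.61, -0.36, 0.608, 0.358]
wrist_force: [0.1, 0.2, -2.4]
width: 0.0157
(177, 188) ((0.5104867815971375, 0.1710691601037979), 0.021277491003274918) [0.51092439 0.17264174] ((0.5105119347572327, 0.1712103933095932), (0.040251702070236206, 0.04216461628675461), 130.61041259765625)
(213, 183) ((0.5230183005332947, 0.08836539089679718), 0.02136196382343769) [0.52289956 0.08716819] ((0.5231340527534485, 0.0881253108382225), (0.04019513353705406, 0.04210544377565384), 117.09010314941406)
(189, 240) ((0.5085001587867737, 0.17210882902145386), 0.026440037414431572) [0.50435862 0.17292853] ((0.5093904733657837, 0.17156590521335602), (0.04211704432964325, 0.05415986478328705), 58.423744201660156)
(222, 214) ((0.5203909873962402, 0.08760667592287064), 0.0269563477486372) [0.52088726 0.08767549] ((0.521792471408844, 0.08924250304698944), (0.04378366097807884, 0.053871992975473404), 59.66788101196289)
yaw 61.0 x-axis [ 9.e-04 -2.e-04 -1.e+00] pos [ 0.5041 -0.1719  0.2251] F [-0.5 -0.6 -1.3] w 0.0154 t 5.1 q7 1.474
turn rad 1.3788 then shift cm [ 1.05 -0.01 -0.01]
```

View pics/s1.png

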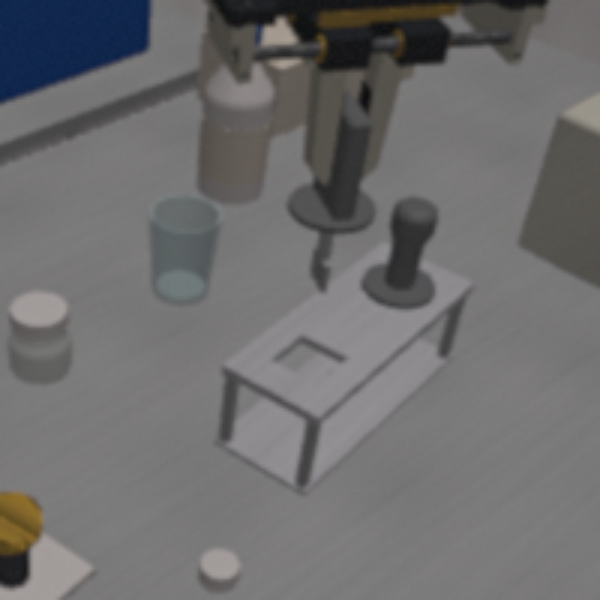

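The driver hangs straight and is clear of the stand, whose empty hole is visible at about (310,352) in the crop. Next I turn it and carry it to a standoff near the open screw.

```bash
python3 -m crank '[{"rot":[0.1379,0,0],"xyz":[0,0,0],"jaw":0},{"rot":[0.1379,0,0],"xyz":[0,0,0],"jaw":0},{"rot":[0.1379,0,0],"xyz":[0,0,0],"jaw":0},{"rot":[0.1379,0,0],"xyz":[0,0,0],"jaw":0},{"rot":[0.1379,0,0],"xyz":[0,0,0],"jaw":0},{"rot":[0.1379,0,0],"xyz":[0,0,0],"jaw":0},{"rot":[0.1379,0,0],"xyz":[0,0,0],"jaw":0},{"rot":[0.1379,0,0],"xyz":[0,0,0],"jaw":0},{"rot":[0.1379,0,0],"xyz":[0,0,0],"jaw":0},{"rot":[0.1379,0,0],"xyz":[0,0,0],"jaw":0}]'
python3 - <<'E'
from h import *
delta([.488,.105,.205],-18)
E
```

```text
t: 6.1
tool_pos: [0.5032, -0.1714, 0.2232]
tcp_rot: [0.697, 0.113, 0.699, -0.113]
wrist_force: [-0.3, 0.2, -1.2]
width: 0.0159
yaw -18.33 x-axis [-3.e-03  7.e-04 -1.e+00] pos [ 0.5032 -0.1714  0.2232] F [-0.3  0.2 -1.2] w 0.0159 t 6.1 q7 0.298
turn rad -0.0058 then shift cm [ 1.85 25.82 -9.98]
```

```bash
python3 -m crank '[{"rot":[0,0,0],"xyz":[0.3,4.3,-1.67],"jaw":0},{"rot":[0,0,0],"xyz":[0.3,4.3,-1.67],"jaw":0},{"rot":[0,0,0],"xyz":[0.3,4.3,-1.67],"jaw":0},{"rot":[0,0,0],"xyz":[0.3,4.3,-1.67],"jaw":0},{"rot":[0,0,0],"xyz":[0.3,4.3,-1.67],"jaw":0},{"rot":[0,0,0],"xyz":[0.3,4.3,-1.67],"jaw":0},{"rot":[0,0,0],"xyz":[0,0,0],"jaw":0},{"rot":[0,0,0],"xyz":[0,0,0],"jaw":0}]'
python3 - <<'E'
from h import *
delta([.488,.105,.2],-18)
p=camera_params("wrist");a,d=capture("wrist");cv2.imwrite("pics/w2.png",a)
np.savez("w2.npz",a=a,d=d,p=np.array([p],dtype=object))
hsv=cv2.cvtColor(a,cv2.COLOR_BGR2HSV)
br=((hsv[...,0]>10)&(hsv[...,0]<30)&(hsv[...,1]>110)).astype(np.uint8)
for cn in cv2.findContours(br,0,1)[0]:
    if cv2.contourArea(cn)>150:
        h=cv2.convexHull(cn)[:,0];P=onplane(p,h,.064,True);print(cv2.contourArea(cn),h.mean(0),cv2.fitEllipse(P[:,:2].astype(np.float32)))
for n in("top","side"):
    b,_=capture(n);cv2.imwrite(f"pics/{n}2.png",b)
E
```

```text
t: 6.9
tool_pos: [0.4875, 0.1057, 0.2054]
tcp_rot: [0.698, 0.109, 0.699, -0.11]
wrist_force: [-0.2, -1.7, -0.5]
width: 0.016
yaw -17.8 x-axis [-0.0027 -0.0012 -1.    ] pos [0.4875 0.1057 0.2054] F [-0.2 -1.7 -0.5] w 0.016 t 6.9 q7 -0.232
turn rad 0.0035 then shift cm [ 0.54 -0.05  0.07]
5175.0 [254.66666667 335.96296296] ((0.42302894592285156, -0.11750880628824234), (0.04475583881139755, 0.7731133699417114), 72.72462463378906)
246.0 [286.2        287.33333333] ((0.48142266273498535, -0.047037750482559204), (0.012571994215250015, 0.08649258315563202), 165.94326782226562)
236.0 [217.8        287.73333333] ((0.4019182324409485, -0.022113453596830368), (0.012584403157234192, 0.08535971492528915), 158.49618530273438)
954.0 [292.38095238 178.95238095] ((0.5225785374641418, 0.08694756776094437), (0.04280564561486244, 0.04342283681035042), 13.297747611999512)
1278.5 [255.45833333 109.29166667] ((0.5097516179084778, 0.169632688164711), (0.04227255657315254, 0.042543038725852966), 117.0919189453125)
```

View pics/w2.png

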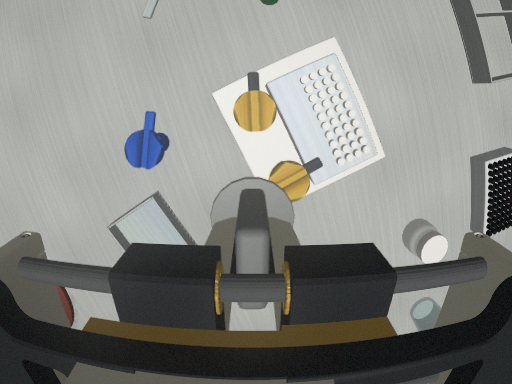

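The wrist view shows the open head at (255,110) with finger and slot near vertical. The shut head is at (291,180). The held driver sits at (252,215). Next I measure the slot angle and check the driver's guard and tip against the TCP.

```bash
python3 - <<'E'
from h import *
L=np.load("w2.npz",allow_pickle=True);a=L["a"];d=L["d"];p=L["p"][0]
hsv=cv2.cvtColor(a,cv2.COLOR_BGR2HSV);C=cloud(p,d,True)
c=np.array([.5098,.1700])
uv=np.stack(np.meshgrid(np.arange(200,320),np.arange(50,150)),-1).reshape(-1,2)
V=hsv[uv[:,1],uv[:,0],2].astype(float);S=hsv[uv[:,1],uv[:,0],1]
P=onplane(p,uv,.062,True)[:,:2]-c
r=np.linalg.norm(P,axis=1);m=(r<.018)
# slot: angle minimising brightness in a 8mm band through a free offset
best=[]
for ang in np.arange(50,100,1.):
    n=np.array([-np.sin(np.radians(ang)),np.cos(np.radians(ang))]);q=P@n
    for o in np.arange(-.006,.0061,.001):
        b=m&(abs(q-o)<.005);best.append((V[b].mean()-V[m&~b].mean(),ang,o))
best.sort();print(best[:4])
# finger
P2=onplane(p,uv,.052,True)[:,:2]-c;r2=np.linalg.norm(P2,axis=1);an=np.degrees(np.arctan2(P2[:,1],P2[:,0]))
f=(V<100)&(S<80)&(r2>.028)&(r2<.046)&(abs(an-70)<35)
print("finger",f.sum(),np.median(an[f]),P2[f].mean(0),np.degrees(np.arctan2(*P2[f].mean(0)[::-1])),C[uv[f][:,1],uv[f][:,0],2].mean())
s,_=tool();t=s["tool_pos"]
for n in("wrist","top","side"):
    q=camera_params(n); dd=capture(n)[1]; K=cloud(q,dd,n=="wrist")
    near=np.linalg.norm(K[...,:2]-t[:2],axis=2)<.05
    z=K[...,2]-t[2]
    for lo,hi in((-.09,-.062),(-.030,-.014),(.035,.06)):
        Q=K[near&(z>lo)&(z<hi)&(dd>0)]
        if len(Q)>20: print(n,lo,len(Q),(Q.mean(0)-t).round(4),(Q.min(0)-t).round(4),(Q.max(0)-t).round(4),(np.array(cv2.minEnclosingCircle(Q[:,:2].astype(np.float32))[0])-t[:2]).round(4),cv2.minEnclosingCircle(Q[:,:2].astype(np.float32))[1])
E
```

```text
[(np.float64(-11.053155459686138), np.float64(74.0), np.float64(0.006)), (np.float64(-10.996607602604882), np.float64(69.0), np.float64(0.006)), (np.float64(-10.963976537216837), np.float64(75.0), np.float64(0.006)), (np.float64(-10.952715983428902), np.float64(76.0), np.float64(0.006))]
finger 95 74.35168571682571 [0.00892069 0.03260606] 74.69888281851976 0.05635408134960525
wrist -0.03 2051 [ 0.0031  0.0117 -0.0226] [-0.0291 -0.0155 -0.0276] [ 0.0274  0.027  -0.014 ] [-0.001  -0.0007] 0.02869242988526821
wrist 0.035 2818 [0.0022 0.0086 0.0461] [-0.02   -0.0237  0.035 ] [0.0244 0.0225 0.06  ] [-0.0001  0.0008] 0.024637071415781975
top -0.03 82 [-0.0027 -0.0212 -0.0219] [-0.0255 -0.0273 -0.0277] [ 0.018  -0.0111 -0.016 ] [-0.0038 -0.0157] 0.022329645231366158
side -0.09 120 [-0.001   0.0011 -0.0725] [-0.0065 -0.0105 -0.0845] [ 0.0056  0.0117 -0.062 ] [-0.0008  0.0007] 0.01201568078249693
side -0.03 421 [-0.0114  0.0067 -0.0204] [-0.0292 -0.0277 -0.0258] [ 0.026   0.0287 -0.0141] [-0.0007  0.0009] 0.02892526052892208
side 0.035 60 [0.0035 0.0201 0.0447] [-0.0021  0.0135  0.0354] [0.011  0.0229 0.0506] [0.0046 0.0186] 0.006932752672582865
```

```bash
python3 - <<'E'
from h import *
delta([.5107,.1703,.2054],-15.5)
E
```

```text
yaw -18.19 x-axis [ 0.e+00 -4.e-04 -1.e+00] pos [0.4887 0.1028 0.2067] F [-0.   0.1 -0.3] w 0.0158 t 7.2 q7 -0.232
turn rad -0.0469 then shift cm [0.13 7.09 0.32]
```

Pose readings turn out to be noisy by 1–2 mm, so I'll move above the screw and compare driver and screw within the same camera.

```bash
python3 -m crank '[{"rot":[-0.0469,0,0],"xyz":[0,0,0],"jaw":0},{"rot":[0,0,0],"xyz":[0.5,2.35,0.1],"jaw":0},{"rot":[0,0,0],"xyz":[0.7,2.35,0.1],"jaw":0},{"rot":[0,0,0],"xyz":[0.8,2.3,0.1],"jaw":0},{"rot":[0,0,0],"xyz":[0,0,0],"jaw":0},{"rot":[0,0,0],"xyz":[0,0,0],"jaw":0}]'
cat > m.py <<'E'
from h import *
ts=[];yaw=[];res=[]
def rd():
    s,r=tool();M=r.as_matrix();ts.append(s["tool_pos"]);yaw.append(np.degrees(np.arctan2(M[1,2],M[0,2])))
zt=tool()[0]["tool_pos"][2]
for i in range(3):
    for n in("side","top","wrist"):
        rd();q=camera_params(n);a,dd=capture(n);K=cloud(q,dd,n=="wrist");t=ts[-1]
        near=(np.linalg.norm(K[...,:2]-t[:2],axis=2)<.04)&(dd>0);z=K[...,2]-zt
        g=K[near&(z>-.03)&(z<-.014)];b=K[near&(z>-.088)&(z<-.064)]
        row=[n]
        if len(g)>200: c,r=cv2.minEnclosingCircle(g[:,:2].astype(np.float32));row+=["guard",np.round(c,4),round(r,4)]
        if n=="side" and len(b)>30: c=axis(b);row+=["blade",np.round(c[0],4),np.round(c[1],4),round(c[2],1),b[:,2].min().round(4)]
        if i<2: print(*row)
print("mean",np.mean(ts,0).round(4),"sd",np.std(ts,0).round(4),"yaw",np.mean(yaw).round(2))
E
python3 m.py
```

```text
t: 7.8
tool_pos: [0.5097, 0.1719, 0.1857]
tcp_rot: [0.7, 0.093, 0.701, -0.094]
wrist_force: [-0.1, -0.6, -0.8]
width: 0.0158
side guard [0.5088 0.1724] 0.0289 blade [0.508  0.1721] [0.0241 0.0052] 68.8 0.1005
top
wrist guard [0.5089 0.1694] 0.0288
side guard [0.5088 0.17  ] 0.0291 blade [0.5084 0.1701] [0.0242 0.0035] 72.2 0.1028
top
wrist guard [0.509  0.1694] 0.0289
mean [0.51   0.1706 0.1866] sd [0.0001 0.0005 0.0004] yaw -15.37
```

```bash
python3 -m crank '[{"rot":[0,0,0],"xyz":[0.9,0.05,0.09],"jaw":0},{"rot":[0,0,0],"xyz":[1,0,0],"jaw":0},{"rot":[0,0,0],"xyz":[1,0,0],"jaw":0},{"rot":[0,0,0],"xyz":[0.6,0,0],"jaw":0},{"rot":[0,0,0],"xyz":[0.3,0,0],"jaw":0},{"rot":[0,0,0],"xyz":[0,0,0],"jaw":0}]'; python3 m.py
python3 -m crank '[{"rot":[0,0,0],"xyz":[0.3,0,0],"jaw":0},{"rot":[0,0,0],"xyz":[0,0,0],"jaw":0}]'
```

```text
t: 8.85
tool_pos: [0.5107, 0.1713, 0.148]
tcp_rot: [0.7, 0.094, 0.701, -0.095]
wrist_force: [0.1, 0.6, -1.7]
width: 0.016
side guard [0.509  0.1715] 0.0288 blade [0.5095 0.1722] [0.0431 0.0411] 57.0 0.06
top
wrist guard [0.5101 0.171 ] 0.0287
side guard [0.5103 0.1717] 0.0292 blade [0.5104 0.1716] [0.0421 0.043 ] 66.7 0.06
top
wrist guard [0.5103 0.1711] 0.0287
mean [0.5111 0.1714 0.1488] sd [0.0002 0.0001 0.0003] yaw -15.33
t: 9.5
tool_pos: [0.5106, 0.1714, 0.1453]
tcp_rot: [0.701, 0.094, 0.701, -0.094]
wrist_force: [-0.0, -0.3, -2.1]
width: 0.0157
```

```bash
for i in 1 2; do python3 -m crank '[{"rot":[0,0,0],"xyz":[0.2,0,0],"jaw":0},{"rot":[0,0,0],"xyz":[0,0,0],"jaw":0},{"rot":[0,0,0],"xyz":[0,0,0],"jaw":0}]'; done
python3 - <<'E'
from h import *
a,_=capture("side");cv2.imwrite("pics/s3.png",cv2.resize(a[170:290,120:280],None,fx=4,fy=4,interpolation=2))
E
```

```text
t: 9.8
tool_pos: [0.5109, 0.1714, 0.1435]
tcp_rot: [0.701, 0.094, 0.701, -0.094]
wrist_force: [-0.1, -0.6, -0.7]
width: 0.016
t: 10.1
tool_pos: [0.5109, 0.1714, 0.1416]
tcp_rot: [0.701, 0.094, 0.701, -0.094]
wrist_force: [0.1, 0.7, -1.0]
width: 0.016
```

View pics/s3.png

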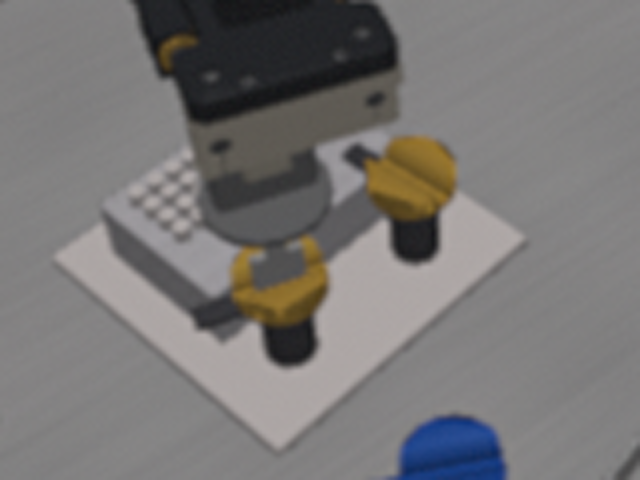

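The side view shows the blade down in the slot of the open screw, around (278,270) in the crop. I press down another 1 mm, then turn.

```bash
python3 -m crank '[{"rot":[0,0,0],"xyz":[0.1,0,0],"jaw":0},{"rot":[0,0,0],"xyz":[0,0,0],"jaw":0},{"rot":[0,0,0],"xyz":[0,0,0],"jaw":0}]'; python3 - <<'E'
from cell import monitor
s=monitor.read_state();print(s["tool_pos"],s["wrist_force"],s["moment"])
E
```

```text
t: 10.45
tool_pos: [0.5111, 0.1714, 0.1409]
tcp_rot: [0.701, 0.094, 0.701, -0.094]
wrist_force: [0.3, -0.2, 0.6]
width: 0.0157
[0.5111339  0.17141016 0.14089046] [ 0.30727867 -0.2106483   0.63083239] [-0.10061331  0.15443916  0.00769583]
```

```bash
python3 -m crank '[{"rot":[0.115,0,0],"xyz":[0.03,0,0],"jaw":0},{"rot":[0.115,0,0],"xyz":[0,0,0],"jaw":0},{"rot":[0.115,0,0],"xyz":[0,0,0],"jaw":0},{"rot":[0.115,0,0],"xyz":[0,0,0],"jaw":0},{"rot":[0.115,0,0],"xyz":[0,0,0],"jaw":0},{"rot":[0.115,0,0],"xyz":[0,0,0],"jaw":0},{"rot":[0.115,0,0],"xyz":[0,0,0],"jaw":0},{"rot":[0.115,0,0],"xyz":[0,0,0],"jaw":0},{"rot":[0.115,0,0],"xyz":[0,0,0],"jaw":0},{"rot":[0.115,0,0],"xyz":[0,0,0],"jaw":0},{"rot":[0.115,0,0],"xyz":[0,0,0],"jaw":0},{"rot":[0.115,0,0],"xyz":[0,0,0],"jaw":0}]'; python3 - <<'E'
from h import *
s,r=tool();M=r.as_matrix();print(s["tool_pos"],s["wrist_force"],s["moment"],np.degrees(np.arctan2(M[1,2],M[0,2])),s["joint_positions"][6])
a,_=capture("side");cv2.imwrite("pics/s4.png",cv2.resize(a[170:290,120:280],None,fx=4,fy=4,interpolation=2))
E
```

```text
t: 11.65
tool_pos: [0.5117, 0.1706, 0.1409]
tcp_rot: [0.48, 0.52, 0.479, -0.52]
wrist_force: [-0.2, -1.9, 0.9]
width: 0.0158
[0.51173707 0.17055356 0.14089358] [-0.20234029 -1.89785974  0.8787057 ] [-0.37554916  0.1613063   0.26081553] -94.6272493303968 -1.3266039544752934
```

View pics/s4.png

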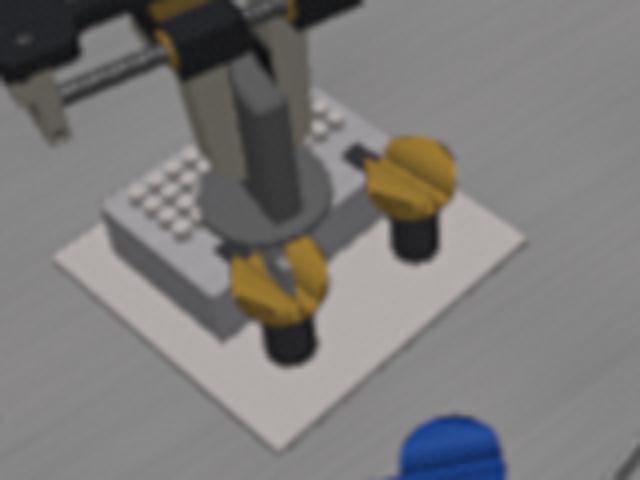

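The finger now lies over the rack edge, at (235,255), and the moment of 0.26 N m suggests the screw is on its stop. I nudge it further to confirm.

```bash
python3 -m crank '[{"rot":[0.05,0,0],"xyz":[0,0,0],"jaw":0},{"rot":[0,0,0],"xyz":[0,0,0],"jaw":0}]'; python3 - <<'E'
from h import *
s,r=tool();M=r.as_matrix();print(s["tool_pos"],s["wrist_force"],s["moment"],np.degrees(np.arctan2(M[1,2],M[0,2])))
E
```

```text
t: 11.9
tool_pos: [0.5117, 0.1706, 0.1409]
tcp_rot: [-0.469, -0.53, -0.467, 0.53]
wrist_force: [-0.1, -2.8, 3.0]
width: 0.0157
[0.51165587 0.17061011 0.14085341] [-0.13534235 -2.76878176  2.99803515] [-0.65560078  0.1186611   0.45650775] -97.06205652779617
```

The moment rose to 0.46 N m, so the screw is at the stop. I relax back within the play, lift straight out and check.

```bash
python3 -m crank '[{"rot":[-0.1,0,0],"xyz":[0,0,0],"jaw":0},{"rot":[-0.05,0,0],"xyz":[0,0,0],"jaw":0},{"rot":[0,0,0],"xyz":[-0.4,0,0],"jaw":0},{"rot":[0,0,0],"xyz":[-0.8,0,0],"jaw":0},{"rot":[0,0,0],"xyz":[-1.5,0,0],"jaw":0},{"rot":[0,0,0],"xyz":[-2,0,0],"jaw":0},{"rot":[0,0,0],"xyz":[-2,0,0],"jaw":0},{"rot":[0,0,0],"xyz":[-1.5,0,0],"jaw":0},{"rot":[0,0,0],"xyz":[-0.5,0,0],"jaw":0},{"rot":[0,0,0],"xyz":[0,0,0],"jaw":0}]'; python3 m.py; python3 - <<'E'
from h import *
a,_=capture("side");cv2.imwrite("pics/s5.png",cv2.resize(a[150:290,120:280],None,fx=4,fy=4,interpolation=2))
delta([.504,-.172,.225],61)
E
```

```text
t: 12.9
tool_pos: [0.5112, 0.1717, 0.2284]
tcp_rot: [0.506, 0.495, 0.506, -0.493]
wrist_force: [0.1, 0.0, -2.2]
width: 0.016
side guard [0.5106 0.173 ] 0.0297 blade [0.5103 0.1742] [0.0245 0.0043] 9.8 0.1439
top
wrist guard [0.5094 0.1713] 0.0288
side guard [0.5092 0.1723] 0.0295 blade [0.5089 0.1738] [0.0263 0.0046] 10.0 0.1427
top
wrist guard [0.5094 0.1711] 0.0288
mean [0.5106 0.1716 0.227 ] sd [0.0003 0.0002 0.0006] yaw -88.66
yaw -88.67 x-axis [-5.e-04 -3.e-04 -1.e+00] pos [0.5109 0.1713 0.2271] F [ 0.2  1.1 -1.6] w 0.0162 t 13.4 q7 -1.343
turn rad -2.6123 then shift cm [  0.22 -16.04 -30.36]
```

View pics/s5.png

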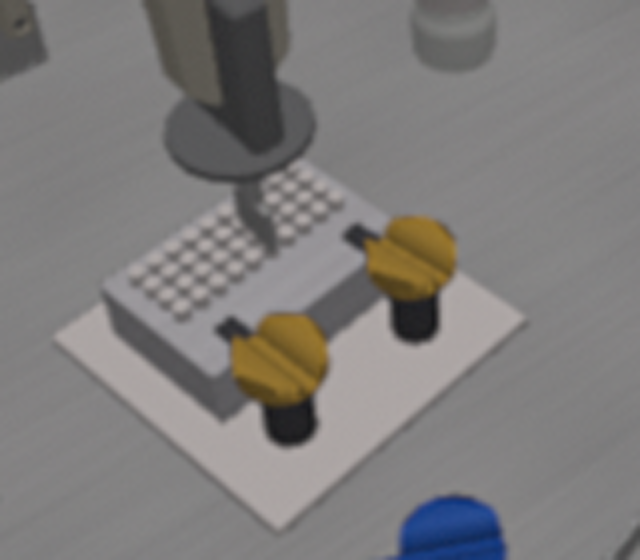

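Both fingers lie parallel over the rack, at (232,328) and (360,237). The driver hangs upright below the gripper. Now I turn back and return it.

```bash
for i in 1 2; do python3 -m crank '[{"rot":[-0.1451,0,0],"xyz":[0,0,0],"jaw":0},{"rot":[-0.1451,0,0],"xyz":[0,0,0],"jaw":0},{"rot":[-0.1451,0,0],"xyz":[0,0,0],"jaw":0},{"rot":[-0.1451,0,0],"xyz":[0,0,0],"jaw":0},{"rot":[-0.1451,0,0],"xyz":[0,0,0],"jaw":0},{"rot":[-0.1451,0,0],"xyz":[0,0,0],"jaw":0},{"rot":[-0.1451,0,0],"xyz":[0,0,0],"jaw":0},{"rot":[-0.1451,0,0],"xyz":[0,0,0],"jaw":0},{"rot":[-0.1451,0,0],"xyz":[0,0,0],"jaw":0}]'; done
python3 - <<'E'
from h import *
delta([.504,-.172,.225],61)
E
```

```text
t: 14.3
tool_pos: [0.511, 0.1711, 0.2273]
tcp_rot: [0.702, 0.083, 0.702, -0.083]
wrist_force: [0.8, -0.5, -1.8]
width: 0.0156
t: 15.2
tool_pos: [0.511, 0.1709, 0.2272]
tcp_rot: [0.608, -0.36, 0.609, 0.36]
wrist_force: [0.9, -1.2, -1.5]
width: 0.0164
yaw 61.28 x-axis [-1.e-04 -4.e-04 -1.e+00] pos [0.511  0.1709 0.2272] F [ 0.9 -1.2 -1.5] w 0.0164 t 15.2 q7 0.836
turn rad 0.0048 then shift cm [  0.24 -16.01 -30.34]
```

```bash
python3 -m crank '[{"rot":[0,0,0],"xyz":[0,-2,-3.79],"jaw":0},{"rot":[0,0,0],"xyz":[0,-2,-3.79],"jaw":0},{"rot":[0,0,0],"xyz":[0,-2,-3.79],"jaw":0},{"rot":[0,0,0],"xyz":[0,-2,-3.79],"jaw":0},{"rot":[0,0,0],"xyz":[0,-2,-3.79],"jaw":0},{"rot":[0,0,0],"xyz":[0,-2,-3.79],"jaw":0},{"rot":[0,0,0],"xyz":[0,-2,-3.79],"jaw":0},{"rot":[0,0,0],"xyz":[0.2,-2,-3.79],"jaw":0},{"rot":[0,0,0],"xyz":[0,0,0],"jaw":0},{"rot":[0,0,0],"xyz":[0,0,0],"jaw":0}]'; python3 m.py; python3 - <<'E'
from h import *
delta([.503,-.172,.105],61)
p=camera_params("side");a,d=capture("side");C=cloud(p,d)
# holes in plate: pixels projecting (plane z=.078) near the hole whose depth is lower
v,u=np.mgrid[:384,:512];P=onplane(p,np.c_[u.ravel(),v.ravel()],.078).reshape(384,512,3)
m=(np.linalg.norm(P[...,:2]-[.502,-.172],axis=2)<.032)&(C[...,2]<.06)&(d>0)
print(m.sum(),axis(P[m]))
cv2.imwrite("pics/s6.png",cv2.resize(a[40:240,220:420],None,fx=3,fy=3))
E
```

```text
t: 16.2
tool_pos: [0.5033, -0.1729, 0.2252]
tcp_rot: [0.61, -0.358, 0.61, 0.358]
wrist_force: [0.3, 0.2, -1.2]
width: 0.0162
side guard [ 0.5036 -0.1718] 0.0294 blade [ 0.5047 -0.1717] [0.0046 0.0266] 64.6 0.1405
top
wrist guard [ 0.5031 -0.1707] 0.0287
side guard [ 0.5041 -0.1683] 0.0297 blade [ 0.505  -0.1689] [0.0054 0.0269] 63.9 0.1409
top
wrist guard [ 0.5033 -0.1706] 0.0288
mean [ 0.5039 -0.1703  0.2252] sd [0.0003 0.001  0.0001] yaw 61.06
yaw 61.06 x-axis [ 0.e+00  1.e-04 -1.e+00] pos [ 0.504  -0.1706  0.2254] F [-0.4  0.3 -1.3] w 0.016 t 16.65 q7 1.511
turn rad 0.001 then shift cm [12.04  0.02 -0.17]
147 ((0.4985412061214447, -0.16696305572986603), (0.03511560335755348, 0.03080279752612114), 8.900691032409668)
```

View pics/s6.png

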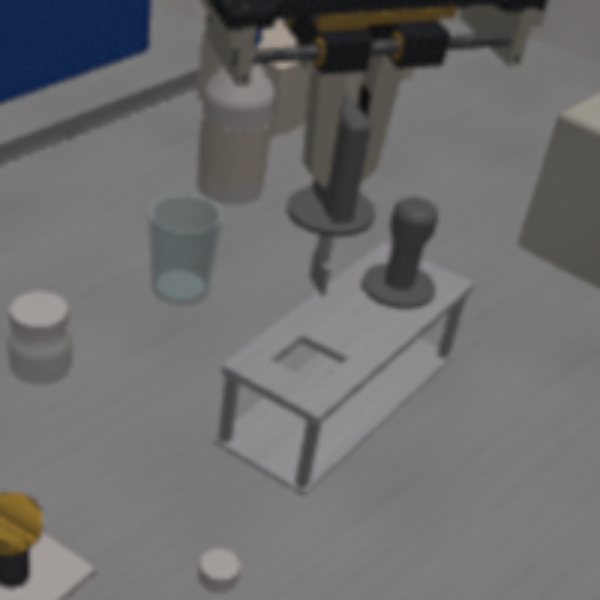

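The driver hangs over the empty hole with its blade within about 4 mm of centre. I descend with a 3 mm correction.

```bash
python3 -m crank '[{"rot":[0,0,0],"xyz":[1,0.2,-0.2],"jaw":0},{"rot":[0,0,0],"xyz":[2,0,0],"jaw":0},{"rot":[0,0,0],"xyz":[2,0,0],"jaw":0},{"rot":[0,0,0],"xyz":[1.5,0,0],"jaw":0},{"rot":[0,0,0],"xyz":[1.5,0,0],"jaw":0},{"rot":[0,0,0],"xyz":[1.5,0,0],"jaw":0},{"rot":[0,0,0],"xyz":[1,0,0],"jaw":0},{"rot":[0,0,0],"xyz":[1,0,0],"jaw":0},{"rot":[0,0,0],"xyz":[0.4,0,0],"jaw":0},{"rot":[0,0,0],"xyz":[0,0,0],"jaw":0},{"rot":[0,0,0],"xyz":[0,0,0],"jaw":0}]'
```

```text
t: 17.8
tool_pos: [0.5015, -0.1723, 0.1067]
tcp_rot: [0.61, -0.359, 0.609, 0.359]
wrist_force: [-0.2, 0.2, -1.0]
width: 0.0158
```

```bash
python3 -m crank '[{"rot":[0,0,0],"xyz":[0.1,0,0],"jaw":0},{"rot":[0,0,0],"xyz":[0.05,0,0],"jaw":0},{"rot":[0,0,0],"xyz":[0,0,0],"jaw":0}]'
python3 -m crank '[{"rot":[0,0,0],"xyz":[0,0,0],"jaw":0.3},{"rot":[0,0,0],"xyz":[0,0,0],"jaw":0.5},{"rot":[0,0,0],"xyz":[0,0,0],"jaw":0.8},{"rot":[0,0,0],"xyz":[0,0,0],"jaw":1},{"rot":[0,0,0],"xyz":[0,0,0],"jaw":1},{"rot":[0,0,0],"xyz":[0,0,0],"jaw":1},{"rot":[0,0,0],"xyz":[0,0,0],"jaw":1},{"rot":[0,0,0],"xyz":[0,0,0],"jaw":1}]'
```

```text
t: 18.1
tool_pos: [0.5012, -0.1722, 0.1051]
tcp_rot: [0.609, -0.359, 0.609, 0.359]
wrist_force: [-0.2, -0.1, -0.7]
width: 0.0158
t: 18.9
tool_pos: [0.5011, -0.1722, 0.1049]
tcp_rot: [0.609, -0.359, 0.609, 0.359]
wrist_force: [0.5, -0.1, 0.3]
width: 0.0755
```

```bash
python3 -m crank '[{"rot":[0,0,0],"xyz":[0,0,0],"jaw":1},{"rot":[0,0,0],"xyz":[0,0,0],"jaw":1},{"rot":[0,0,0],"xyz":[-1,0,0],"jaw":1},{"rot":[0,0,0],"xyz":[-2,0,0],"jaw":1},{"rot":[0,0,0],"xyz":[-3,0,0],"jaw":1},{"rot":[0,0,0],"xyz":[-3,0,0],"jaw":1},{"rot":[0,0,0],"xyz":[-3,0,0],"jaw":1},{"rot":[0,0,0],"xyz":[-3,0,0],"jaw":1},{"rot":[0,0,0],"xyz":[-3,0,0],"jaw":1},{"rot":[0,0,0],"xyz":[0,0,0],"jaw":1},{"rot":[0,0,0],"xyz":[0,0,0],"jaw":1}]'
python3 - <<'E'
from h import *
a,d=capture("side");C=cloud(camera_params("side"),d)
m=(np.linalg.norm(C[...,:2]-[.503,-.172],axis=2)<.04)
P=C[m&(C[...,2]>.146)&(C[...,2]<.17)];print("top",len(P),axis(P),P[:,2].mean())
P=C[m&(C[...,2]>.081)&(C[...,2]<.092)];print("guard",len(P),cv2.minEnclosingCircle(P[:,:2].astype(np.float32)),P[:,2].mean())
w=capture("wrist")[0]
cv2.imwrite("pics/fin.png",np.hstack([cv2.resize(a[50:290,120:420],(500,400)),cv2.resize(w[:300,100:400],(300,400))]))
E
```

```text
t: 20.0
tool_pos: [0.501, -0.1722, 0.2856]
tcp_rot: [0.61, -0.359, 0.609, 0.358]
wrist_force: [-0.4, -0.6, 0.5]
width: 0.0927
top 128 ((0.5014892816543579, -0.17057977616786957), (0.015666479244828224, 0.0472625233232975), 61.21587371826172) 0.15225208156841155
guard 246 ((0.502267062664032, -0.1772032380104065), 0.03582790493965149) 0.0845255707213584
```

View pics/fin.png

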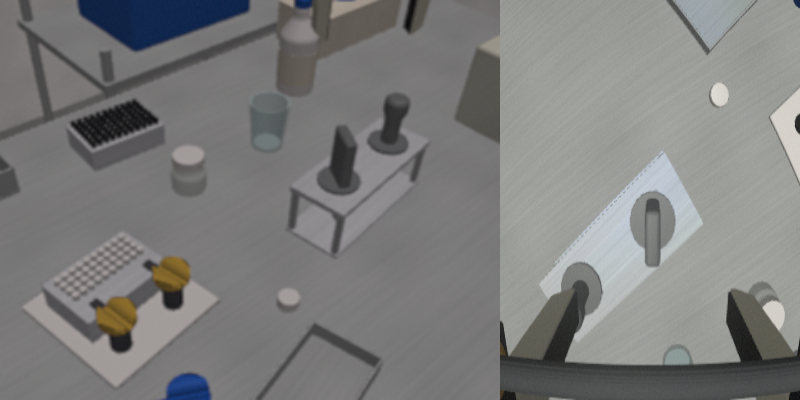

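The driver stands upright in its hole, with its top at z = 152 mm, and both clamps look shut. One last numeric check of the finger angles before handing in.

```bash
python3 - <<'E'
from h import *
from cell import arm
p=camera_params("top");a,d=capture("top");hsv=cv2.cvtColor(a,cv2.COLOR_BGR2HSV)
v,u=np.mgrid[:384,:512];P=onplane(p,np.c_[u.ravel(),v.ravel()],.052).reshape(384,512,3)[...,:2]
for c in([.5105,.1711],[.5230,.0882]):
    q=P-c;r=np.linalg.norm(q,axis=2);an=np.degrees(np.arctan2(q[...,1],q[...,0]))
    f=(hsv[...,2]<75)&(r>.029)&(r<.044)&(abs(an-8)<40);print(f.sum(),np.degrees(np.arctan2(*q[f].mean(0)[::-1])))
arm.sign_off()
E
```

```text
14 8.629144083160721
15 12.591934438180612
the job is handed in; nothing more can be done
```

The open clamp is now shut, the driver is back in its own hole, and the job is handed in at about 20 s of the 61 s allowed.

- **Turning:** I turned the flat driver about 82° clockwise with the blade down in the slot. After the first 79° there was a pause without lifting, then a 3° nudge. The moment rose to 0.46 N m against 0.06 N m of friction, which shows the screw reached its stop.
- **Clamps:** The last top image puts the newly shut finger at 8.6°. Square over the rack, worked out from the line through the two screws, is 8.7°. The other finger measured 12.6° on only 15 pixels, which is within its starting range. I never touched that clamp.
- **Driver:** It stands upright in its original hole with its top at z = 152 mm, the same height as at the start. The gripper is open and well clear of it.
- **Checks that disagreed:**
  - Single pose readings and depth points scattered by 1–3 mm, so I averaged readings or compared driver and screw in the same camera.
  - After the turn, the blade measured about 8° off the tool's yaw, so it may have twisted slightly in the grip. By the return it was within 4°, which did not affect placing it.
  - The final check on the driver's guard gave a circle of radius 36 mm instead of 29 mm, probably because other points near the plate were included. I relied on the handle measurement and the pictures instead.

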